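# Make up two sampling kits in the bakery store

## Robot

A 6-joint arm with a two-finger parallel gripper is mounted at the origin on the work surface. World frame = base frame: x ahead of the robot, y to its left, z up, the work surface at z = 0. Lengths are in m, angles in degrees, forces in N, time in s.
With the tool pointing down it reaches from about 0.375 to 0.9 m from the base axis. Payload 3.1 kg.
Tool frame: the origin (TCP) lies where the fingers leave the gripper's body, on its centre line; the fingertips stand 73 mm ahead of it and the grasp point (between the pads) lies 54 mm ahead of it (arm.tip_reach is the distance from the TCP to the fingertips, in m); y points along the fingers, z is the direction in which the jaws open and shut, and the axes are right-handed (so a half turn about y gives the same grasp; the last joint's range is limited). The gripper opens to 85 mm and grips with 20 to 120 N. Pads are 22 mm wide; open, the fingers measure 114 mm over their backs; the gripper's body (76 mm by 85 mm) begins 54 mm behind the grasp point. The pads swing forward as they close: fully open they stand 13 mm farther back than shut.
Start: joints at [63.111, 30.224, 82.088, -0, 67.689, -10.227], TCP at [0.179, 0.599, 0.304] pointing down, gripper open.
Joint ranges: [-176.69, 176.69], [-43.24, 126.21], [12.49, 139.97], [-82, 262], [0, 151.66], [-163.58, 163.58]. Speed limits (degrees/s): [159.86, 159.86, 180, 180, 180, 180].

## Interface

Orientations are given as [roll, pitch, yaw] about the fixed x, y, z axes, in that order (R = Rz(yaw) Ry(pitch) Rx(roll)).
In Python, from plant import arm gives the robot as it stands.
- The arm moves only by the tool play_rows, never from a script. Its argument "motion" is a list of rows, each a list of 7 numbers: the gripper command: -1 is fully open, 1 is shut, values between are in proportion, then the shift along the tool's x, y, z in m, then the turn, a rotation vector about the tool's x, y, z in rad. A call has 1 to 5 rows; each row shifts and turns the commanded pose from where the row before left it, along the tool's axes as they then stand; what a row does not reach is not made up. A row lasts 1/8 s, in which the tool goes at most 62.5 mm and 10.7 degrees, less where a joint would pass 70% of its speed; a pose out of reach is approached as far as the arm can. A call with a gripper value outside its range is refused whole. The fingers move at their own pace and stop on an object; "newtons" is the grip in N (left out, the last holds). Time passes only in rows, so rows that do not move let the fingers close. It gives the time, the measured TCP pose, the force and the opening at its end, in the units of the state.
- arm.state(): the state, without advancing time (a new reading comes with each control period).
- arm.camera(name): name is "side" or "top"; returns the picture (420x560x3 uint8, red, green, blue); there is no depth.
- arm.calibration(name): a dict with "fx", "fy", "cx", "cy" (pixels), "R" (3x3) and "t" (3): a world point X has camera coordinates R X + t. Camera axes: x right, y down, z forward; pixel columns grow to the right and rows downward; lengths in m; the calibration is good to about 2 mm. A picture is of the moment at which its call begins. calibration takes no time and is no camera call.
- arm.close_job(): hands the job in, once; it reports no verdict.
Trained networks look in the newest picture that a camera, given by its name, has taken for a name from the list of things; names that differ only in an ending like _2 or _b are one class to them, and where a whole thing is asked for, a point or a joint stands for the part that bears it (a point fixed in the world has none). Each returns a list of dicts, best first, with "conf" (0 to 1); they miss things now and then, are a little off and sometimes report something else, mostly with a low value. They report only what shows in the picture. A call takes as long as a camera call.
- arm.find_in(camera, query): "point" ([x, y, z] in m, in world coordinates, good to about 4 mm: the middle of the surface that is visible of it).
- arm.trace(camera, query): "region" (420x560 bool, what is visible of it).
The state is a dict: "time_s": time; "qpos": joint angles; "qd": joint speeds; "joint_torque": joint torques, N m; "tool_pos": TCP position; "tcp_rot": TCP orientation; "ft_force": force on the tool from outside, world axes, zero at the start; "moment": the same for the moment, N m; "width": finger opening in m.
Only numpy, scipy, OpenCV 4.12 (cv2) and the standard library are available. Lean on these libraries where they do the work, as an engineer would, in place of code of your own. Each camera call takes 0.05 s, during which the arm holds its last target.

## Task

Make up the two sampling kits from the stock row: in the red tray's compartments stand the brown jar and the green-lidded tub, one to a compartment; in the blue tray stand the yellow tin in either compartment and press the probe rod, centred, down into that tray's two spring clips until it snaps fully home. Everything stands upright and flat on its compartment's floor; leave the orange-lidded tub and the bowl where they are.

Things in the scene. Friction and masses are not known exactly. Their poses are not given: they have to be found in the camera images.
- jar_mid (a point): Brown glass jar with a black cap, round, 44 mm diameter, 70 mm high, 0.2 kg. Point at its centre, 35 mm above its underside; z up. Loose, standing upright in the stock row on the table.
- tub_mid (a point): White plastic tub with a GREEN lid, round, 46 mm diameter (lid 49 mm), 66 mm high, 0.15 kg. Point at its centre, 33 mm above its underside; z up. Loose, standing upright in the stock row on the table.
- tin_mid (a point): Yellow square tin with a steel lid, 38 mm by 38 mm (sides along its x and y), 70 mm high (lid, the top 10 mm, 34 mm square), 0.18 kg. Point at its centre, 35 mm above its underside; z up. Loose, standing upright in the stock row on the table.
- probe_mid (a point): Steel probe rod, 10 mm diameter, level along its y axis from y = -0.064 to a point at y = +0.074, through the middle of a black grip block 20 mm (x) by 44 mm (y) by 28 mm high, on which it rests on the table. 0.12 kg, loose. Point at the block's centre, on the rod's axis, 14 mm above its underside; z up. May be clipped either way round.
- spare_mid (a point): White plastic tub with an ORANGE lid, 49 mm diameter, 66 mm high; stays in the stock row. Point at its centre, 33 mm above its underside.
- tray_red: Red kit tray, fixed, 150 mm (x) by 177 mm (y), walls 15 mm high, 3 mm thick. Origin: centre of its underside, on the table; z up, -x its robot side. Two compartments on the robot side, each 70 mm (x) by 84 mm (y), centred at x = -0.038, y = +0.0435 and -0.0435, floor at z = 0.004. On its far side an unused clip rail like the blue one, 51 mm high.
- tray_blue: Blue kit tray, fixed, 150 mm (x) by 177 mm (y), walls 15 mm high, 3 mm thick. Origin: centre of its underside, on the table; z up, -x its robot side. Two compartments on the robot side, each 70 mm (x) by 84 mm (y), centred at x = -0.038, y = +0.0435 and -0.0435, floor at z = 0.004. On its far side the clip rail, listed apart.
- rail_blue: Rail on the blue tray, origin under its middle at table height, axes as the tray's. Two spring clips at y = +0.045, -0.045, 12 mm long, 27 mm wide, for a rod along y. Sprung lips 7 mm apart, tops at z = 0.051, over seats at z = 0.035. A 10 mm rod pressed straight down touches with its axis at z = 0.051, snaps past the lips with about 10 to 15 N in all, lies home with its axis at z = 0.040.
- bowl: Loose steel bowl, 130 mm diameter, 55 mm high, a bystander at the left of the work. Origin at the centre of its underside.

How it is judged:
By the outcome, as a careful person would: the job done as asked, in the order asked, and still so for the second after the job is handed in, with the robot touching nothing.
It also fails if it takes over 83 s, if anything falls off the work surface, if the arm or the gripper's body presses on something with over 40 N, if the wrist force passes 120 N, or if a joint passes its speed limit or range.

## Working session

There is one attempt and no reset: what is moved stays moved. The work goes in short steps, Python scripts to look and compute and a tool call to move; the robot and the scene stay as the last step left them, time stands still between calls to the robot, and variables do not carry over. Pictures are saved under pics/ and viewed, and the job is handed in when it is done.

Besides the shell and the picture viewer there is one more tool, called after "Emit:" in YAML: its name, and indented under it one key for each argument. play_rows: Moves the arm, as the interface text tells. Its arguments: {"type":"object","properties":{"motion":{"type":"array","items":{"type":"array","items":{"type":"number"}}},"newtons":{"type":"number"}},"required":["motion"]}

```bash
ls -la; mkdir -p pics
python3 - <<'E'
from plant import arm
import cv2
for n in("side","top"):
    im=arm.camera(n); cv2.imwrite(f"pics/{n}0.png",im[:,:,::-1])
    c=arm.calibration(n); print(n,c)
print(arm.state()); print(arm.tip_reach)
for n in("side","top"):
  for q in ["jar_mid","tub_mid","tin_mid","probe_mid","spare_mid","tray_red","tray_blue","rail_blue","bowl"]:
    print(n,q,[(d['point'],round(d['conf'],2)) for d in arm.find_in(n,q)[:3]])
print(arm.state()['time_s'])
E
```

```text
total 12
drwxr-xr-x  3 agent agent 4096 Dec  6 06:34 .
drwxr-xr-x 23 root  root  4096 Dec  6 06:33 ..
drwxr-xr-x  2 agent agent 4096 Dec  6 06:34 pics
side {'fx': 547.0323060485603, 'fy': 547.0323060485603, 'cx': 277.8426027720274, 'cy': 206.8780404071157, 'R': array([[-0.99285042, -0.11900902, -0.00921386],
       [-0.06966991,  0.64044636, -0.7648363 ],
       [ 0.0969234 , -0.75872611, -0.64415879]]), 't': array([0.56079784, 0.05853879, 1.27847728])}
top {'fx': 545.2975447901807, 'fy': 545.2975447901807, 'cx': 263.24528454926866, 'cy': 204.2056008701138, 'R': array([[-0.02904659, -0.99954163,  0.00853389],
       [-0.9947226 ,  0.02806397, -0.09868818],
       [ 0.09840345, -0.01135541, -0.99508181]]), 't': array([0.06488898, 0.5414071 , 1.18252272])}
{'time_s': 0.1, 'qpos': array([ 6.31106043e+01,  3.02747977e+01,  8.21496189e+01, -3.12691533e-05,
        6.76908629e+01, -1.02293980e+01]), 'qd': array([-0.13048245, -0.10022983, -0.12997009, -0.0160973 , -0.07148947,
        0.07917527]), 'joint_torque': array([-1.80527218e-04, -4.43309963e+01, -1.78586912e+01, -2.02330657e-04,
  
[... 566 characters left out ...]
id [([0.4474, 0.0213, 0.0531], 0.89)]
side tray_red [([0.6058, -0.1631, 0.0049], 0.64)]
side tray_blue [([0.6219, 0.1794, 0.007], 0.64)]
side rail_blue [([0.6681, 0.1717, 0.0118], 0.89)]
side bowl [([0.6699, 0.1721, 0.0148], 0.21)]
top jar_mid [([0.4463, 0.3083, 0.0674], 0.69)]
top tub_mid [([0.4448, 0.1494, 0.0706], 0.82)]
top tin_mid [([0.4529, -0.3033, 0.0698], 0.83)]
top probe_mid [([0.4574, -0.1551, 0.017], 0.61)]
top spare_mid [([0.4439, 0.0035, 0.0659], 0.7)]
top tray_red [([0.4531, -0.3044, 0.0696], 0.74), ([0.6054, -0.1711, 0.0024], 0.59)]
top tray_blue [([0.6223, 0.1717, 0.0015], 0.62)]
top rail_blue [([0.6698, 0.1683, 0.0114], 0.81)]
top bowl [([0.6581, 0.4312, 0.0173], 0.77)]
1.0
```

View pics/side0.png

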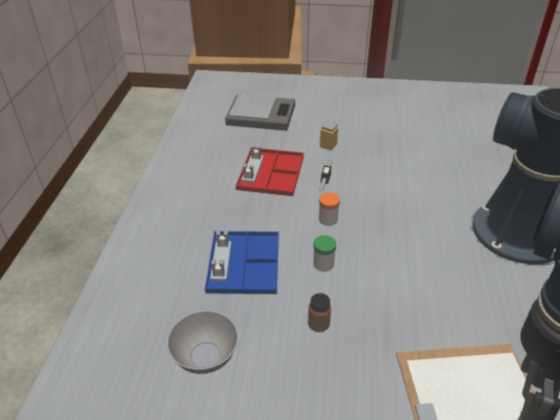

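View pics/top0.png

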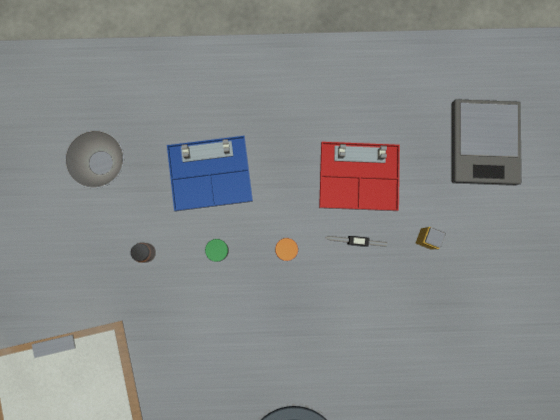

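```bash
cat > h.py <<'E'
import numpy as np,cv2
from scipy.optimize import minimize
from plant import arm
CAL={n:arm.calibration(n) for n in("side","top")}
def proj(n,X):
    c=CAL[n]; P=np.atleast_2d(X)@c["R"].T+c["t"]
    return np.c_[c["fx"]*P[:,0]/P[:,2]+c["cx"],c["fy"]*P[:,1]/P[:,2]+c["cy"]]
def box(sx,sy,z0,z1,x0=0,y0=0):
    return np.array([[x0+a*sx/2,y0+b*sy/2,z] for a in(-1,1) for b in(-1,1) for z in(z0,z1)])
def cyl(d,z0,z1):
    t=np.linspace(0,2*np.pi,40,endpoint=False)
    return np.vstack([np.c_[d/2*np.cos(t),d/2*np.sin(t),0*t+z] for z in(z0,z1)])
MODELS={"jar_mid":[cyl(.044,0,.07)],"tub_mid":[cyl(.046,0,.06),cyl(.049,.054,.066)],"spare_mid":[cyl(.046,0,.06),cyl(.049,.054,.066)],
"tin_mid":[box(.038,.038,0,.06),box(.034,.034,.06,.07)],
"probe_mid":[box(.020,.044,0,.028),box(.009,.130,.0095,.0185,0,.003)],
"tray_red":[box(.15,.177,0,.015)],"tray_blue":[box(.15,.177,0,.015)]}
S=4
def render(n,parts,p,z=0.):
    a=np.radians(p[2]);R=np.array([[np.cos(a),-np.sin(a),0],[np.sin(a),np.cos(a),0],[0,0,1]])
    m=np.zeros((420*S,560*S),np.uint8)
    for q in parts:
        uv=(proj(n,q@R.T+[p[0],p[1],z])+.5)*S-.5
        h=cv2.convexHull(uv.astype(np.float32))
        cv2.fillConvexPoly(m,np.round(h*16).astype(np.int32),255,shift=4)
    return cv2.resize(m,(560,420),interpolation=cv2.INTER_AREA)/255.
def fit(masks,parts,p0,yaw=True,z=0.):
    p0=np.array(p0,float)
    def cost(v):
        p=[v[0]/100,v[1]/100,v[2]*3 if yaw else 0]
        s=0
        for n,m in masks.items():
            r=render(n,parts,p,z); s+=np.abs(r-m).sum()/m.sum()
        return s
    best=None
    for dy in ([0,-8,8] if yaw else [0]):
        v0=np.array([p0[0]*100,p0[1]*100,(p0[2]+dy)/3])
        r=minimize(cost,v0,method="Nelder-Mead",options=dict(initial_simplex=v0+np.array([[0,0,0],[1,0,0],[0,1,0],[0,0,1.]]),maxiter=120,xatol=.005,fatol=1e-4))
        if best is None or r.fun<best.fun: best=r
    v=best.x
    return np.array([v[0]/100,v[1]/100,v[2]*3]),best.fun
E
python3 - <<'E'
from h import *
ims={n:arm.camera(n) for n in("side","top")}
M={}
for q in ["jar_mid","tub_mid","tin_mid","probe_mid","tray_red","tray_blue","spare_mid"]:
  for n in ims:
    t=arm.trace(n,q)
    for d in t[:2]:
        r=d["region"];ys,xs=np.nonzero(r);print(q,n,round(d["conf"],2),r.sum(),xs.mean().round(1),ys.mean().round(1),xs.min(),xs.max(),ys.min(),ys.max())
    if t: M[n+q]=t[0]["region"]
np.savez("m.npz",**M); np.savez("ims.npz",**ims)
for n,im in ims.items():
    o=im.copy()
    for k in M:
        if k.startswith(n):
            c,_=cv2.findContours(M[k].astype(np.uint8),0,2);cv2.drawContours(o,c,-1,(255,0,255),1)
    y0,x0=(80,180) if n=="side" else (120,100)
    cv2.imwrite(f"pics/{n}_m.png",cv2.resize(o[y0:y0+(270 if n=='side' else 160),x0:x0+(180 if n=='side' else 370)],None,fx=2.1,fy=2.1,interpolation=0)[:,:,::-1])
E
```

```text
jar_mid side 0.87 766 318.8 312.0 308 330 293 331
jar_mid top 0.56 428 142.8 252.0 131 155 242 262
tub_mid side 0.96 655 323.2 252.2 313 335 236 269
tub_mid top 0.71 379 217.1 249.6 206 228 239 260
tin_mid side 0.86 411 327.8 135.0 319 336 121 148
tin_mid top 0.95 494 430.4 238.1 416 444 227 249
probe_mid side 0.51 205 324.8 175.3 319 330 161 190
probe_mid top 0.7 367 356.3 240.8 326 386 236 246
tray_red side 0.95 2575 269.6 170.7 235 303 145 195
tray_red top 0.6 5277 359.6 176.0 319 400 142 210
tray_blue side 0.77 4432 243.3 262.5 204 278 230 295
tray_blue top 0.79 5139 209.1 172.8 167 250 136 209
spare_mid side 0.87 612 328.2 208.1 318 339 192 225
spare_mid top 0.87 381 286.5 249.3 276 297 239 260
```

View pics/side_m.png

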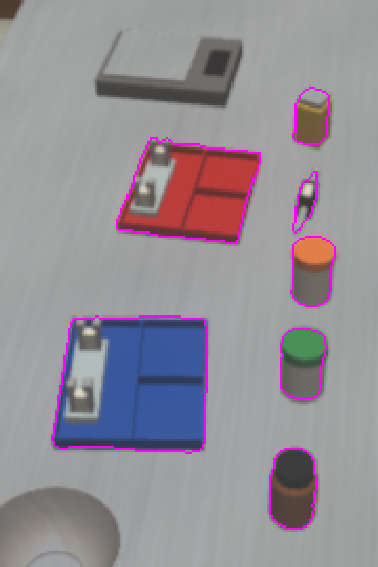

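View pics/top_m.png

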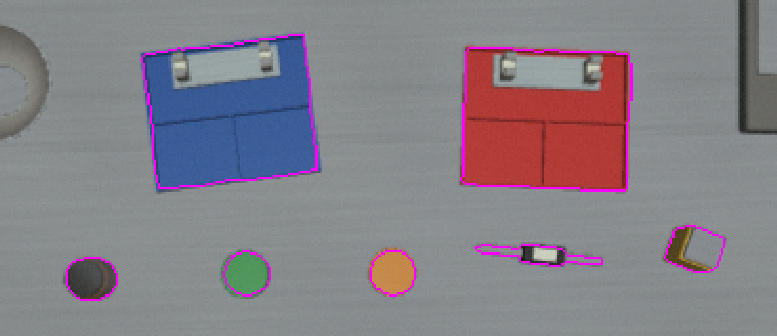

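Run:
```python
from h import *
d=np.load("m.npz")
init={"jar_mid":(.446,.32,0),"tub_mid":(.444,.16,0),"spare_mid":(.444,.005,0),"tin_mid":(.455,-.305,30),"probe_mid":(.457,-.155,5),"tray_red":(.6,-.17,0),"tray_blue":(.61,.17,5)}
for q,p in init.items():
    yaw=q not in("jar_mid","tub_mid","spare_mid")
    for cams in (["top"],["side"],["side","top"]):
        r=fit({n:d[n+q].astype(float) for n in cams},MODELS[q],p,yaw)
        print(q,cams,r[0].round(4),round(r[1],3))
```

```text
jar_mid ['top'] [0.4446 0.3135 1.1896] 0.111
jar_mid ['side'] [0.4466 0.3159 1.2407] 0.126
jar_mid ['side', 'top'] [0.4458 0.3145 1.4981] 0.264
tub_mid ['top'] [0.4451 0.1507 1.4215] 0.161
tub_mid ['side'] [0.4473 0.1498 1.7264] 0.143
tub_mid ['side', 'top'] [0.4467 0.1508 1.1432] 0.312
spare_mid ['top'] [4.4170e-01 2.7000e-03 2.9585e+00] 0.123
spare_mid ['side'] [0.4439 0.0028 1.7048] 0.046
spare_mid ['side', 'top'] [0.4431 0.0031 1.5034] 0.197
tin_mid ['top'] [ 0.4571 -0.315  67.3179] 0.057
tin_mid ['side'] [ 0.4609 -0.3186 13.9441] 0.133
tin_mid ['side', 'top'] [ 0.4579 -0.3152 68.0201] 0.244
probe_mid ['top'] [ 0.4561 -0.1583 -7.806 ] 0.12
probe_mid ['side'] [ 0.4587 -0.1576 -8.0469] 0.16
probe_mid ['side', 'top'] [ 0.4568 -0.1588 -7.918 ] 0.414
tray_red ['top'] [ 0.603  -0.1704 -4.2111] 0.019
tray_red ['side'] [ 0.6064 -0.1717 -3.9575] 0.031
tray_red ['side', 'top'] [ 0.6045 -0.171  -4.343 ] 0.074
tray_blue ['top'] [0.6196 0.1688 5.2182] 0.032
tray_blue ['side'] [0.6207 0.1691 5.5584] 0.031
tray_blue ['side', 'top'] [0.6203 0.1691 5.3553] 0.066
```

Run:
```python
from h import *
ims=np.load("ims.npz")
p=[.6203,.1691,5.36]
a=np.radians(p[2]);R=np.array([[np.cos(a),-np.sin(a),0],[np.sin(a),np.cos(a),0],[0,0,1]])
outs=[]
for n,(x0,y0,w,h) in {"top":(162,128,95,90),"side":(198,222,90,80)}.items():
    o=cv2.resize(ims[n][y0:y0+h,x0:x0+w],None,fx=8 if n=="top" else 8,fy=8 if n=="top" else 8,interpolation=cv2.INTER_CUBIC)[:,:,::-1].copy()
    def dr(X,c,cl):
        uv=(proj(n,np.array(X)@R.T+[p[0],p[1],0])+.5-[x0,y0])*8-.5
        cv2.polylines(o,[np.round(uv).astype(int).reshape(-1,1,2)],cl,c)
    for z in(.015,):
        dr([[s*.075,t*.0885,z] for s,t in((-1,-1),(-1,1),(1,1),(1,-1))],(0,255,255),True)
    dr([[-.003+0.0015,-.08,.015],[-.0015,.08,.015]],(0,255,0),False)
    xr=.045
    for y in(.045,-.045):
        dr([[xr+s*.0135,y+t*.006,.051] for s,t in((-1,-1),(-1,1),(1,1),(1,-1))],(0,255,0),True)
    dr([[xr,-.07,.051],[xr,.07,.051]],(255,0,255),False)
    cv2.imwrite(f"pics/rail_{n}.png",o[:600])
```

```text
(no output)
```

View pics/rail_top.png

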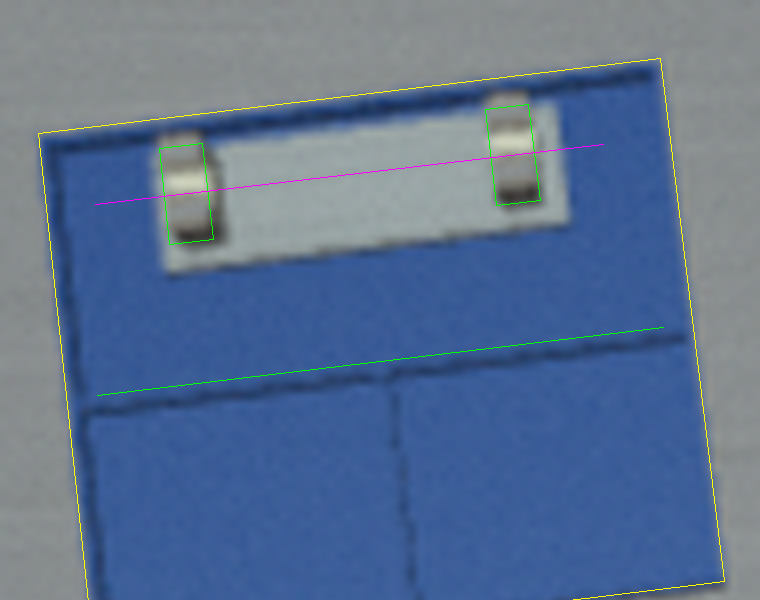

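View pics/rail_side.png

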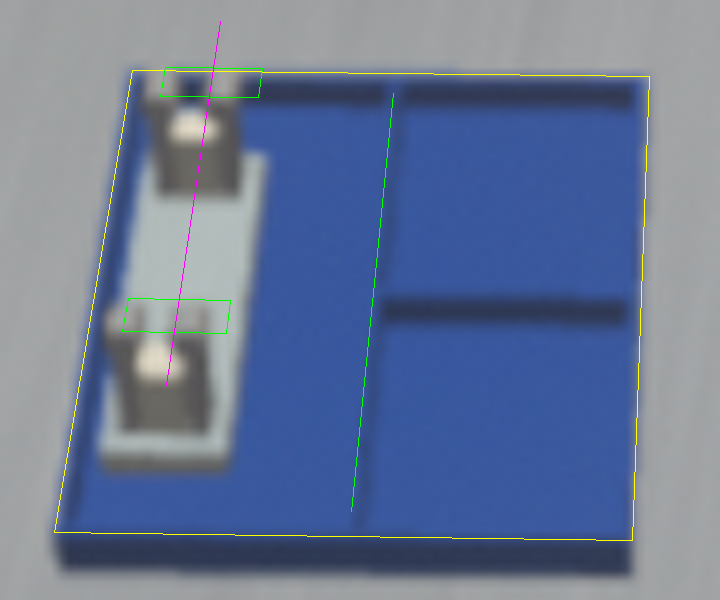

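Emit:
play_rows:
  motion:
    - [-1, 0, 0, 0, 0, 0.16, 0]
    - [-1, 0, 0, 0, 0, 0.16, 0]
    - [-1, 0, 0, 0, 0, 0.16, 0]
    - [-1, 0, 0, 0, 0, 0.16, 0]
    - [-1, 0, 0, 0, 0, 0.16, 0]
  newtons: 40

```text
time_s: 2.42
tool_pos: [0.1792, 0.5988, 0.3039]
tcp_rot: [-90.0, -0.0, -62.8]
ft_force: [0.1, 0.3, -0.5]
width: 0.0857
```

Emit:
play_rows:
  motion:
    - [-1, 0, 0, 0, 0, 0.16, 0]
    - [-1, 0, 0, 0, 0, 0.16, 0]
    - [-1, 0, 0, 0, 0, 0.16, 0]
    - [-1, 0.0356, 0, 0.0334, 0, 0, 0]
    - [-1, 0.0356, 0, 0.0334, 0, 0, 0]

```text
time_s: 3.05
tool_pos: [0.2463, 0.5271, 0.3039]
tcp_rot: [-90.0, 0.0, -89.9]
ft_force: [0.2, 0.1, -0.0]
width: 0.0855
```

Emit:
play_rows:
  motion:
    - [-1, 0.0356, 0, 0.0334, 0, 0, 0]
    - [-1, 0.0356, 0, 0.0334, 0, 0, 0]
    - [-1, 0.0356, 0, 0.0334, 0, 0, 0]
    - [-1, 0.0356, 0, 0.0334, 0, 0, 0]
    - [-1, 0.0356, 0, 0.0334, 0, 0, 0]

```text
time_s: 3.68
tool_pos: [0.414, 0.3484, 0.3041]
tcp_rot: [-90.0, 0.0, -90.0]
ft_force: [0.5, 0.6, -0.4]
width: 0.0854
```

Emit:
play_rows:
  motion:
    - [-1, 0.0353, 0, 0.033, 0, 0, 0]
    - [-1, 0, 0.04, 0, 0, 0, 0]
    - [-1, 0, 0.04, 0, 0, 0, 0]
    - [-1, 0, 0.02, 0, 0, 0, 0]
    - [-1, 0, 0, 0, 0, 0, 0]

```text
time_s: 4.3
tool_pos: [0.4452, 0.3138, 0.2025]
tcp_rot: [-90.2, -0.1, -90.0]
ft_force: [0.0, 0.1, 0.3]
width: 0.0854
```

Emit:
play_rows:
  motion:
    - [-1, 0, 0.04, 0, 0, 0, 0]
    - [-1, 0, 0.04, 0, 0, 0, 0]
    - [-1, 0, 0.027, 0, 0, 0, 0]
    - [-1, 0, 0, 0, 0, 0, 0]
    - [0.3, 0, 0, 0, 0, 0, 0]

```text
time_s: 4.92
tool_pos: [0.447, 0.3148, 0.0984]
tcp_rot: [-89.8, 0.1, -90.0]
ft_force: [-0.1, -0.2, -0.2]
width: 0.0702
```

Emit:
play_rows:
  motion:
    - [0.6, 0, 0, 0, 0, 0, 0]
    - [1, 0, 0, 0, 0, 0, 0]
    - [1, 0, 0, 0, 0, 0, 0]
    - [1, 0, 0, 0, 0, 0, 0]
    - [1, 0, 0, 0, 0, 0, 0]

```text
time_s: 5.55
tool_pos: [0.4466, 0.3146, 0.0987]
tcp_rot: [-89.9, 0.1, -90.0]
ft_force: [-1.4, -0.2, 5.6]
width: 0.0426
```

Emit:
play_rows:
  motion:
    - [1, 0, -0.03, 0, 0, 0, 0]
    - [1, 0, -0.045, 0, 0, 0, 0]
    - [1, 0, -0.045, 0, 0, 0, 0]
    - [1, 0.03, 0, 0.0075, 0, 0, 0]
    - [1, 0.046, 0, 0.01, 0, 0, 0]

```text
time_s: 6.18
tool_pos: [0.4637, 0.2385, 0.2186]
tcp_rot: [-89.8, 0.1, -89.8]
ft_force: [0.9, -1.3, -3.1]
width: 0.0428
```

Emit:
play_rows:
  motion:
    - [1, 0.05, 0, 0.01, 0, 0, 0]
    - [1, 0.05, 0, 0.01, 0, 0, 0]
    - [1, 0.05, 0, 0.01, 0, 0, 0]
    - [1, 0.05, 0, 0.01, 0, 0, 0]
    - [1, 0.05, 0, 0.01, 0, 0, 0]

```text
time_s: 6.8
tool_pos: [0.5135, -0.0134, 0.2176]
tcp_rot: [-89.9, -0.0, -90.0]
ft_force: [0.7, -0.5, -2.5]
width: 0.0424
```

Emit:
play_rows:
  motion:
    - [1, 0.05, 0, 0.01, 0, 0, 0]
    - [1, 0.05, 0, 0.01, 0, 0, 0]
    - [1, 0.05, 0, 0.015, 0, 0, 0]
    - [1, 0.05, 0, 0.015, 0, 0, 0]
    - [1, 0, 0, 0, 0, 0, 0]

```text
time_s: 7.42
tool_pos: [0.5649, -0.2162, 0.2178]
tcp_rot: [-89.8, -0.2, -90.3]
ft_force: [-0.1, 0.3, -1.7]
width: 0.043
```

Emit:
play_rows:
  motion:
    - [1, 0, 0.03, 0, 0, 0, 0]
    - [1, 0, 0.04, 0, 0, 0, 0]
    - [1, 0, 0.03, 0, 0, 0, 0]
    - [1, 0, 0.01, 0, 0, 0, 0]
    - [1, 0, 0, 0, 0, 0, 0]

```text
time_s: 8.05
tool_pos: [0.5633, -0.2111, 0.107]
tcp_rot: [-90.0, 0.0, -90.0]
ft_force: [0.2, -0.2, -1.3]
width: 0.0426
```

Emit:
play_rows:
  motion:
    - [1, 0, 0.003, 0, 0, 0, 0]
    - [1, 0, 0.0015, 0, 0, 0, 0]
    - [1, 0, 0, 0, 0, 0, 0]

```text
time_s: 8.43
tool_pos: [0.5637, -0.2119, 0.103]
tcp_rot: [-89.9, -0.0, -90.0]
ft_force: [0.4, 0.6, -1.6]
width: 0.0424
```

Emit:
play_rows:
  motion:
    - [1, 0, 0.001, 0, 0, 0, 0]
    - [1, 0, 0.0005, 0, 0, 0, 0]
    - [1, 0, 0, 0, 0, 0, 0]

```text
time_s: 8.8
tool_pos: [0.5637, -0.212, 0.1028]
tcp_rot: [-89.9, -0.0, -90.0]
ft_force: [-1.8, 1.3, 7.7]
width: 0.0426
```

Emit:
play_rows:
  motion:
    - [0, 0, 0, 0, 0, 0, 0]
    - [-0.2, 0, 0, 0, 0, 0, 0]
    - [-0.5, 0, 0, 0, 0, 0, 0]
    - [-0.5, 0, 0, 0, 0, 0, 0]
    - [-0.5, 0, -0.03, 0, 0, 0, 0]

```text
time_s: 9.43
tool_pos: [0.5621, -0.211, 0.1289]
tcp_rot: [-90.3, 0.2, -90.0]
ft_force: [0.1, -0.5, -0.0]
width: 0.064
```

Emit:
play_rows:
  motion:
    - [-0.5, 0, -0.045, 0, 0, 0, 0]
    - [-0.5, 0, -0.045, 0, 0, 0, 0]
    - [-1, -0.04, 0, -0.012, 0, 0, 0]
    - [-1, -0.05, 0, -0.02, 0, 0, 0]
    - [-1, -0.05, 0, -0.02, 0, 0, 0]

```text
time_s: 10.05
tool_pos: [0.5108, -0.0706, 0.221]
tcp_rot: [-90.0, 0.0, -90.1]
ft_force: [0.0, 1.7, -0.0]
width: 0.0856
```

Emit:
play_rows:
  motion:
    - [-1, -0.0473, 0, -0.0146, 0, 0, 0]
    - [-1, -0.05, 0, -0.015, 0, 0, 0]
    - [-1, -0.05, 0, -0.015, 0, 0, 0]
    - [-1, -0.045, 0, -0.012, 0, 0, 0]
    - [-1, -0.03, 0, -0.008, 0, 0, 0]

```text
time_s: 10.68
tool_pos: [0.4459, 0.1524, 0.2209]
tcp_rot: [-90.0, 0.0, -89.9]
ft_force: [1.0, -1.2, 0.5]
width: 0.0853
```

Emit:
play_rows:
  motion:
    - [-1, 0, 0, 0, 0, 0, 0]
    - [-1, 0, 0.045, 0, 0, 0, 0]
    - [-1, 0, 0.045, 0, 0, 0, 0]
    - [-1, 0, 0.036, 0, 0, 0, 0]
    - [0, 0, 0, 0, 0, 0, 0]

```text
time_s: 11.3
tool_pos: [0.4461, 0.1494, 0.0928]
tcp_rot: [-90.3, -0.0, -90.1]
ft_force: [0.3, -0.8, -0.1]
width: 0.0699
```

Emit:
play_rows:
  motion:
    - [0.5, 0, 0, 0, 0, 0, 0]
    - [1, 0, 0, 0, 0, 0, 0]
    - [1, 0, 0, 0, 0, 0, 0]
    - [1, 0, 0, 0, 0, 0, 0]
    - [1, 0, 0, 0, 0, 0, 0]

```text
time_s: 11.92
tool_pos: [0.4475, 0.1507, 0.0959]
tcp_rot: [-89.9, 0.0, -90.0]
ft_force: [-1.0, 0.7, 6.1]
width: 0.0477
```

Emit:
play_rows:
  motion:
    - [1, 0, -0.03, 0, 0, 0, 0]
    - [1, 0, -0.045, 0, 0, 0, 0]
    - [1, 0, -0.045, 0, 0, 0, 0]
    - [1, 0.03, 0, 0.015, 0, 0, 0]
    - [1, 0.045, 0, 0.02, 0, 0, 0]

```text
time_s: 12.55
tool_pos: [0.4817, 0.0758, 0.2159]
tcp_rot: [-89.9, 0.0, -89.8]
ft_force: [1.5, 0.3, -2.1]
width: 0.0474
```

Emit:
play_rows:
  motion:
    - [1, 0.05, 0, 0.025, 0, 0, 0]
    - [1, 0.05, 0, 0.025, 0, 0, 0]
    - [1, 0.05, 0, 0.02, 0, 0, 0]
    - [1, 0.0505, 0, 0.0182, 0, 0, 0]
    - [1, 0, 0, 0, 0, 0, 0]

```text
time_s: 13.18
tool_pos: [0.5717, -0.1291, 0.215]
tcp_rot: [-89.8, -0.1, -90.3]
ft_force: [0.1, 0.9, -1.7]
width: 0.048
```

Emit:
play_rows:
  motion:
    - [1, 0, 0.03, 0, 0, 0, 0]
    - [1, 0, 0.04, 0, 0, 0, 0]
    - [1, 0, 0.03, 0, 0, 0, 0]
    - [1, 0, 0.013, 0, 0, 0, 0]
    - [1, 0, 0, 0, 0, 0, 0]

```text
time_s: 13.8
tool_pos: [0.5694, -0.1241, 0.1015]
tcp_rot: [-90.1, 0.1, -90.0]
ft_force: [-0.4, -0.2, -0.9]
width: 0.0477
```

Emit:
play_rows:
  motion:
    - [1, 0, 0.002, 0, 0, 0, 0]
    - [1, 0, 0.001, 0, 0, 0, 0]
    - [1, 0, 0, 0, 0, 0, 0]

```text
time_s: 14.18
tool_pos: [0.5704, -0.125, 0.0994]
tcp_rot: [-89.9, -0.0, -90.0]
ft_force: [0.1, 0.7, -0.3]
width: 0.0476
```

Emit:
play_rows:
  motion:
    - [1, 0, 0.001, 0, 0, 0, 0]
    - [1, 0, 0, 0, 0, 0, 0]

```text
time_s: 14.42
tool_pos: [0.5703, -0.125, 0.0993]
tcp_rot: [-89.9, -0.0, -90.0]
ft_force: [-1.4, 1.1, 6.6]
width: 0.0476
```

Emit:
play_rows:
  motion:
    - [0, 0, 0, 0, 0, 0, 0]
    - [-0.2, 0, 0, 0, 0, 0, 0]
    - [-0.5, 0, 0, 0, 0, 0, 0]
    - [-0.5, 0, 0, 0, 0, 0, 0]
    - [-0.5, 0, -0.03, 0, 0, 0, 0]

```text
time_s: 15.05
tool_pos: [0.5686, -0.1244, 0.1261]
tcp_rot: [-90.3, 0.1, -90.0]
ft_force: [0.3, 0.1, -0.4]
width: 0.0643
```

Emit:
play_rows:
  motion:
    - [-0.5, 0, -0.045, 0, 0, 0, 0]
    - [-0.5, 0, -0.045, 0, 0, 0, 0]
    - [-1, 0.04, 0, -0.02, 0, 0, 0]
    - [-1, 0.05, 0, -0.03, 0, 0, 0]
    - [-1, 0.05, 0, -0.03, 0, 0, 0]

```text
time_s: 15.68
tool_pos: [0.4894, -0.266, 0.2181]
tcp_rot: [-90.0, -0.0, -89.9]
ft_force: [0.1, -0.7, -0.0]
width: 0.0855
```

Emit:
play_rows:
  motion:
    - [-1, 0.05, 0, -0.032, 0, 0, 0]
    - [-1, 0, 0, 0, 0, 0.128, 0]
    - [-1, 0, 0, 0, 0, 0.128, 0]
    - [-1, 0, 0, 0, 0, 0.128, 0]
    - [-1, 0, 0, 0, 0, 0, 0]

```text
time_s: 16.3
tool_pos: [0.4579, -0.315, 0.2177]
tcp_rot: [-90.0, 0.0, -111.9]
ft_force: [0.6, 0.1, 0.3]
width: 0.0854
```

Run:
```python
from h import *
o={}
for n in("side","top"):
    im=arm.camera(n); o[n]=im
t=arm.trace("side","tin_mid")
for d in t[:2]:
    r=d["region"];print(d["conf"],r.sum())
np.savez("m2.npz",side=t[0]["region"])
a=o["side"][80:230,190:390];b=o["top"][110:280,290:480]
cv2.imwrite("pics/a2.png",cv2.resize(a,None,fx=3.5,fy=3.5)[:,:,::-1]);cv2.imwrite("pics/b2.png",cv2.resize(b,None,fx=3.5,fy=3.5)[:,:,::-1])
print(arm.state()["tool_pos"],arm.state()["tcp_rot"],arm.state()["time_s"])
```

```text
0.55 438
[ 0.45807151 -0.31487003  0.21782948] [-9.00086833e+01  3.55850797e-03 -1.11904614e+02] 16.45
```

View pics/a2.png

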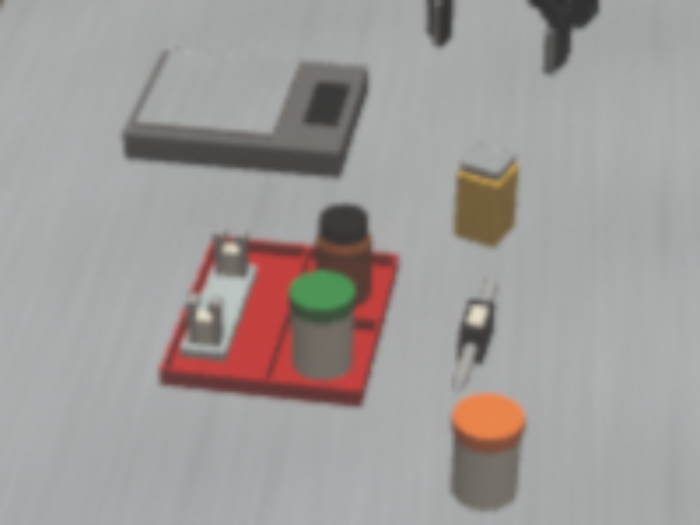

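View pics/b2.png

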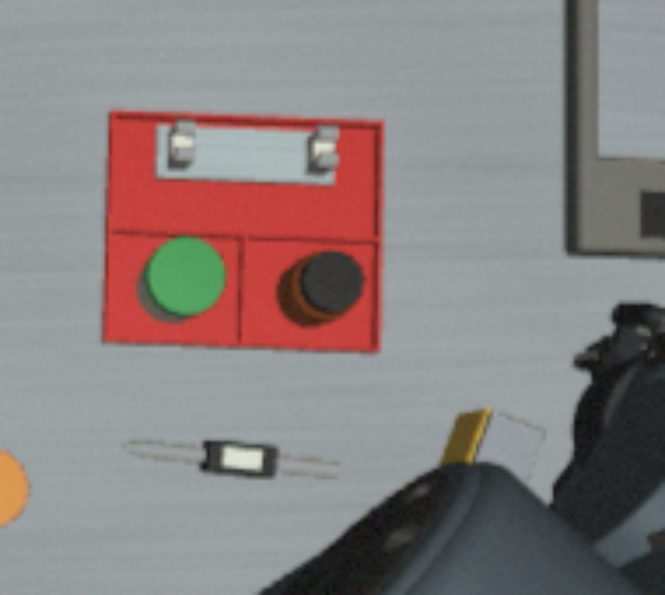

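Emit:
play_rows:
  motion:
    - [-1, 0, 0.04, 0, 0, 0, 0]
    - [-1, 0, 0.045, 0, 0, 0, 0]
    - [-1, 0, 0.036, 0, 0, 0, 0]
    - [-1, 0, 0, 0, 0, 0, 0]
    - [0, 0, 0, 0, 0, 0, 0]

```text
time_s: 17.08
tool_pos: [0.4586, -0.3154, 0.0978]
tcp_rot: [-89.9, -0.0, -112.0]
ft_force: [0.5, -0.2, 0.2]
width: 0.07
```

Emit:
play_rows:
  motion:
    - [0.3, 0, 0, 0, 0, 0, 0]
    - [0.6, 0, 0, 0, 0, 0, 0]
    - [1, 0, 0, 0, 0, 0, 0]
    - [1, 0, 0, 0, 0, 0, 0]
    - [1, 0, 0, 0, 0, 0, 0]

```text
time_s: 17.7
tool_pos: [0.4588, -0.3156, 0.0987]
tcp_rot: [-89.8, -0.1, -112.0]
ft_force: [0.6, -0.4, 6.3]
width: 0.0374
```

Emit:
play_rows:
  motion:
    - [1, 0, -0.03, 0, 0, 0, 0]
    - [1, 0, -0.045, 0, 0, 0, 0]
    - [1, 0, -0.045, 0, 0, 0, 0]
    - [1, 0, 0, 0, 0, -0.118, 0]
    - [1, 0, 0, 0, 0, -0.12, 0]

```text
time_s: 18.32
tool_pos: [0.458, -0.3149, 0.2183]
tcp_rot: [-89.9, -0.1, -98.1]
ft_force: [-0.1, -0.1, -1.6]
width: 0.0375
```

Emit:
play_rows:
  motion:
    - [1, 0, 0, 0, 0, -0.12, 0]
    - [1, 0, 0, 0, 0, -0.12, 0]
    - [1, -0.03, 0, 0.013, 0, 0, 0]
    - [1, -0.05, 0, 0.02, 0, 0, 0]
    - [1, -0.05, 0, 0.02, 0, 0, 0]

```text
time_s: 18.95
tool_pos: [0.4987, -0.1795, 0.2173]
tcp_rot: [-90.0, -0.0, -84.7]
ft_force: [0.4, 0.2, -1.1]
width: 0.0377
```

Emit:
play_rows:
  motion:
    - [1, -0.05, 0, 0.02, 0, 0, 0]
    - [1, -0.05, 0, 0.02, 0, 0, 0]
    - [1, -0.05, 0, 0.02, 0, 0, 0]
    - [1, -0.05, 0, 0.02, 0, 0, 0]
    - [1, -0.05, 0, 0.02, 0, 0, 0]

```text
time_s: 19.58
tool_pos: [0.5748, 0.0795, 0.2173]
tcp_rot: [-90.0, -0.0, -84.6]
ft_force: [0.8, -1.2, -1.3]
width: 0.0375
```

Emit:
play_rows:
  motion:
    - [1, -0.043, 0, 0.0163, 0, 0, 0]
    - [1, 0, 0, 0, 0, 0, 0]
    - [1, 0, 0.03, 0, 0, 0, 0]
    - [1, 0, 0.04, 0, 0, 0, 0]
    - [1, 0, 0.03, 0, 0, 0, 0]

```text
time_s: 20.2
tool_pos: [0.586, 0.1209, 0.1158]
tcp_rot: [-90.1, -0.0, -84.7]
ft_force: [0.1, -0.5, -2.1]
width: 0.0374
```

Emit:
play_rows:
  motion:
    - [1, 0, 0.012, 0, 0, 0, 0]
    - [1, 0, 0.003, 0, 0, 0, 0]
    - [1, 0, 0.001, 0, 0, 0, 0]
    - [1, 0, 0, 0, 0, 0, 0]

```text
time_s: 20.7
tool_pos: [0.5862, 0.1213, 0.1026]
tcp_rot: [-90.1, -0.0, -84.6]
ft_force: [-4.4, -3.0, 6.3]
width: 0.0376
```

Emit:
play_rows:
  motion:
    - [0.1, 0, 0, 0, 0, 0, 0]
    - [-0.1, 0, 0, 0, 0, 0, 0]
    - [-0.5, 0, 0, 0, 0, 0, 0]
    - [-0.5, 0, 0, 0, 0, 0, 0]
    - [-0.5, 0, -0.03, 0, 0, 0, 0]

```text
time_s: 21.32
tool_pos: [0.5855, 0.122, 0.129]
tcp_rot: [-90.3, 0.0, -84.6]
ft_force: [-0.1, -0.3, 0.7]
width: 0.0637
```

Emit:
play_rows:
  motion:
    - [-0.5, 0, -0.045, 0, 0, 0, 0]
    - [-0.5, 0, -0.045, 0, 0, 0, 0]
    - [-0.5, 0.04, 0, -0.0257, 0, 0, 0]
    - [-0.5, 0.05, 0, -0.03, 0, 0, 0]
    - [-0.5, 0.05, 0, -0.03, 0, 0, 0]

```text
time_s: 21.95
tool_pos: [0.5142, -0.0264, 0.2212]
tcp_rot: [-89.9, -0.0, -84.5]
ft_force: [0.5, -1.3, 0.2]
width: 0.0642
```

Emit:
play_rows:
  motion:
    - [-0.5, 0.05, 0, -0.03, 0, 0, 0]
    - [-0.5, 0.05, 0, -0.03, 0, 0, 0]
    - [-0.5, 0.0276, 0, -0.01, 0, 0, 0]
    - [-0.5, 0, 0, 0, 0, 0.116, 0]
    - [-0.5, 0, 0, 0, 0, 0.116, 0]

```text
time_s: 22.58
tool_pos: [0.4569, -0.1597, 0.2209]
tcp_rot: [-90.0, -0.0, -98.2]
ft_force: [0.1, 0.2, -0.2]
width: 0.0639
```

Emit:
play_rows:
  motion:
    - [-0.5, 0, 0.04, 0, 0, 0, 0]
    - [-0.5, 0, 0.04, 0, 0, 0, 0]
    - [-0.5, 0, 0.02, 0, 0, 0, 0]
    - [-0.5, 0, 0, 0, 0, 0, 0]

```text
time_s: 23.08
tool_pos: [0.4564, -0.1586, 0.1196]
tcp_rot: [-90.2, 0.1, -97.9]
ft_force: [0.9, 0.1, 0.4]
width: 0.0639
```

Run:
```python
from h import *
o={}
for n in("side","top"):
    im=arm.camera(n); o[n]=im
t=arm.trace("side","probe_mid")
for d in t[:2]: print(d["conf"],d["region"].sum())
if t:
  r=fit({"side":t[0]["region"].astype(float)},MODELS["probe_mid"],(.457,-.158,-8));print(r)
a=o["side"][130:300,200:400];b=o["top"][110:280,140:400]
cv2.imwrite("pics/a3.png",cv2.resize(a,None,fx=3.5,fy=3.5)[:,:,::-1]);cv2.imwrite("pics/b3.png",cv2.resize(b,None,fx=3,fy=3)[:,:,::-1])
print(arm.state()["tool_pos"],arm.state()["tcp_rot"],arm.state()["time_s"])
```

```text
0.75 223
(array([ 0.458776  , -0.15890681, -8.25782472]), np.float64(0.1231161522905126))
[ 0.45755575 -0.15922178  0.12164481] [-8.99123068e+01 -3.97123361e-02 -9.78985382e+01] 23.225
```

View pics/a3.png

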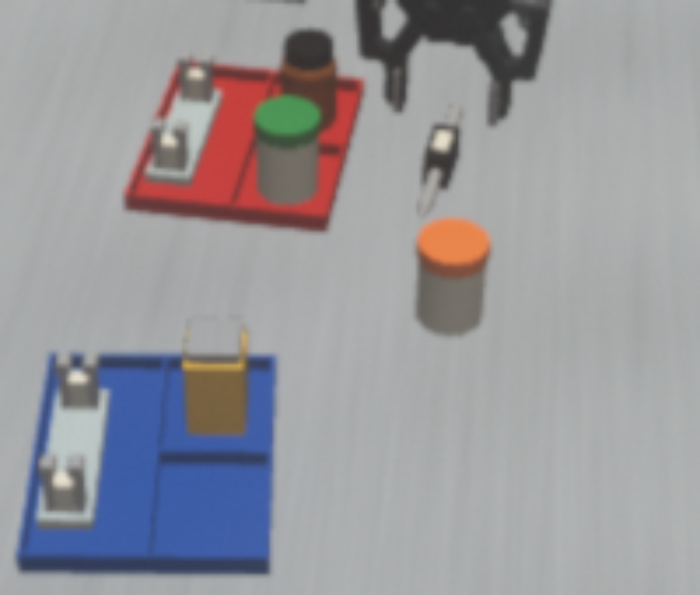

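View pics/b3.png

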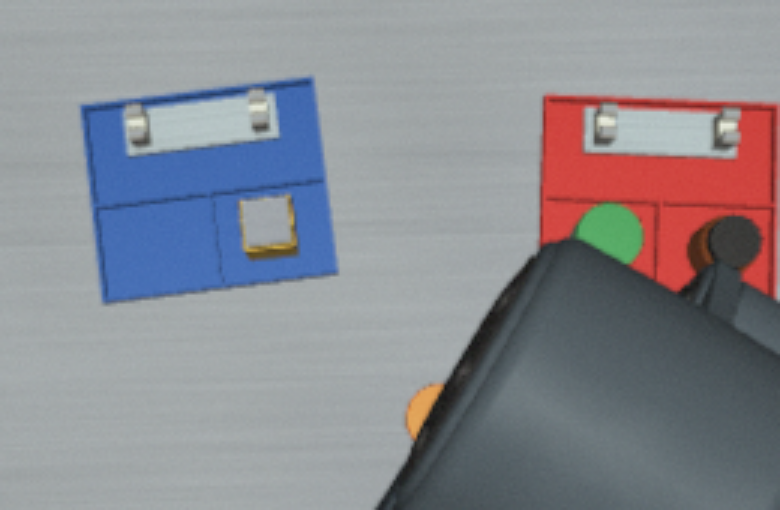

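Run:
```python
from h import *
for q,p,z in(("tin_mid",(.5866,.1223,5.4),.004),("tub_mid",(.57,-.125,0),.004),("tray_blue",(.6203,.1691,5.4),0)):
  M={}
  for n in("side","top"):
    t=arm.trace(n,q)
    if t: M[n]=t[0]["region"].astype(float)
  for cams in(["top"],["side"],["side","top"]):
    if all(c in M for c in cams):
      r=fit({c:M[c] for c in cams},MODELS[q],p,q!="tub_mid",z);print(q,cams,r[0].round(4),round(r[1],3))
```

```text
tin_mid ['top'] [0.5853 0.1228 5.1461] 0.077
tin_mid ['side'] [0.5876 0.1215 4.584 ] 0.074
tin_mid ['side', 'top'] [0.5864 0.1232 5.8608] 0.192
tub_mid ['top'] [ 0.5686 -0.1231  1.0537] 0.602
tub_mid ['side'] [ 0.5702 -0.1248  1.4321] 0.079
tub_mid ['side', 'top'] [ 0.5698 -0.1237 -0.0412] 0.683
tray_blue ['top'] [0.6194 0.1683 5.6866] 0.108
tray_blue ['side'] [0.6223 0.1686 4.9606] 0.133
tray_blue ['side', 'top'] [0.6211 0.1688 5.2225] 0.26
```

Emit:
play_rows:
  motion:
    - [-0.5, 0, 0.025, 0, 0, 0, 0]
    - [-0.5, 0, 0.017, 0, 0, 0, 0]
    - [-0.5, 0, 0, 0, 0, 0, 0]
    - [0.2, 0, 0, 0, 0, 0, 0]
    - [0.4, 0, 0, 0, 0, 0, 0]
  newtons: 70

```text
time_s: 24.15
tool_pos: [0.4574, -0.1592, 0.0796]
tcp_rot: [-89.9, -0.0, -97.9]
ft_force: [-0.4, 0.4, 0.1]
width: 0.0277
```

Emit:
play_rows:
  motion:
    - [0.6, 0, 0, 0, 0, 0, 0]
    - [1, 0, 0, 0, 0, 0, 0]
    - [1, 0, 0, 0, 0, 0, 0]
    - [1, 0, 0, 0, 0, 0, 0]

```text
time_s: 24.65
tool_pos: [0.4574, -0.1592, 0.0798]
tcp_rot: [-89.9, -0.0, -97.9]
ft_force: [-0.6, 0.5, 6.2]
width: 0.0187
```

Emit:
play_rows:
  motion:
    - [1, 0, -0.03, 0, 0, 0, 0]
    - [1, 0, -0.05, 0, 0, 0, 0]
    - [1, 0, -0.04, 0, 0, 0, 0]
    - [1, 0, -0.02, 0, 0, -0.115, 0]
    - [1, 0, 0, 0, 0, -0.115, 0]

```text
time_s: 25.28
tool_pos: [0.4576, -0.1593, 0.221]
tcp_rot: [-89.8, -0.2, -84.5]
ft_force: [0.3, -0.0, 0.2]
width: 0.0187
```

Emit:
play_rows:
  motion:
    - [1, -0.025, 0, 0.02, 0, 0, 0]
    - [1, -0.04, 0, 0.031, 0, 0, 0]
    - [1, -0.04, 0, 0.031, 0, 0, 0]
    - [1, -0.04, 0, 0.031, 0, 0, 0]
    - [1, -0.04, 0, 0.031, 0, 0, 0]

```text
time_s: 25.9
tool_pos: [0.5837, 0.04, 0.2189]
tcp_rot: [-90.0, -0.0, -84.7]
ft_force: [1.7, -0.5, -2.8]
width: 0.0187
```

Emit:
play_rows:
  motion:
    - [1, -0.04, 0, 0.031, 0, 0, 0]
    - [1, -0.04, 0, 0.031, 0, 0, 0]
    - [1, -0.03, 0, 0.0245, 0, 0, 0]
    - [1, -0.0169, 0, 0.012, 0, 0, 0]
    - [1, 0, 0, 0, 0, 0, 0]

```text
time_s: 26.52
tool_pos: [0.6696, 0.1753, 0.2184]
tcp_rot: [-90.0, -0.0, -84.6]
ft_force: [-0.4, -0.6, -1.5]
width: 0.0189
```

Emit:
play_rows:
  motion:
    - [1, 0, 0.04, 0, 0, 0, 0]
    - [1, 0, 0.03, 0, 0, 0, 0]
    - [1, 0, 0.015, 0, 0, 0, 0]
    - [1, 0, 0, 0, 0, 0, 0]

```text
time_s: 27.02
tool_pos: [0.6689, 0.173, 0.1328]
tcp_rot: [-90.2, -0.0, -84.8]
ft_force: [0.1, -0.3, -0.5]
width: 0.0187
```

```bash
cat > look.py <<'E'
from h import *
import sys
k=sys.argv[1]
o={n:arm.camera(n) for n in("side","top")}
s=arm.state();print(s["tool_pos"],s["tcp_rot"],s["ft_force"],s["width"],s["time_s"])
for n,(x0,y0,w,h) in {"top":(162,118,100,75),"side":(190,212,100,75)}.items():
    cv2.imwrite(f"pics/{n}_{k}.png",cv2.resize(o[n][y0:y0+h,x0:x0+w],None,fx=8,fy=8,interpolation=cv2.INTER_CUBIC)[:,:,::-1])
np.savez(f"look_{k}.npz",**o)
E
python3 look.py h1
```

```text
[0.6704729  0.17350899 0.13499668] [-8.98992550e+01 -4.79099940e-03 -8.47574354e+01] [ 0.70664215 -0.08392427 -1.48644267] 0.019070192426696376 27.125
```

View pics/top_h1.png

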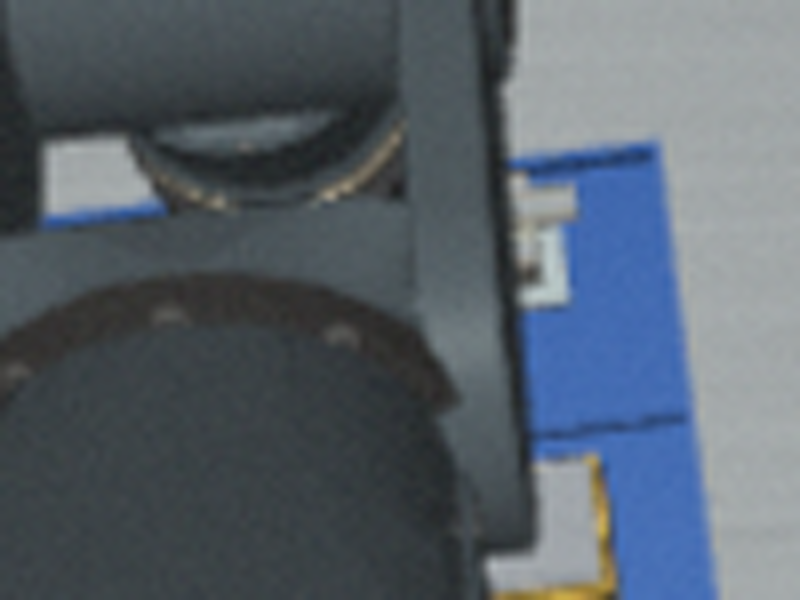

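View pics/side_h1.png

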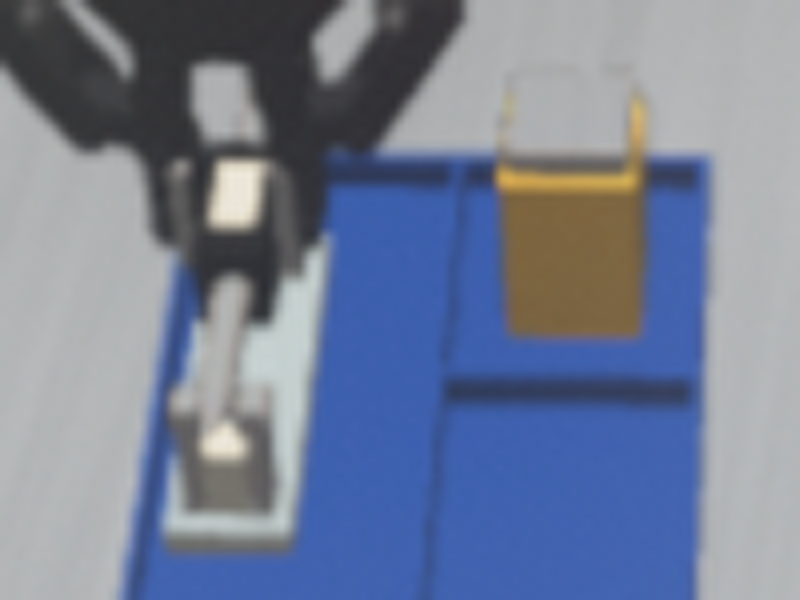

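```bash
cat > ov.py <<'E'
from h import *
import sys
k,xr,tx,ty,yaw,az=sys.argv[1],*map(float,sys.argv[2:])
o=np.load(f"look_{k}.npz")
def Rz(d):
    a=np.radians(d);return np.array([[np.cos(a),-np.sin(a),0],[np.sin(a),np.cos(a),0],[0,0,1]])
# apparent per-camera bias (combined truth -> camera): top x-1.2mm, side x+1mm
for n,(x0,y0,w,h,b) in {"top":(222,128,40,45,(-.0012,0)),"side":(190,212,60,75,(.001,0))}.items():
    f=16 if n=="top" else 9
    im=cv2.resize(o[n][y0:y0+h,x0:x0+w],None,fx=f,fy=f,interpolation=cv2.INTER_CUBIC)[:,:,::-1].copy()
    def dr(X,R,t,c,cl):
        uv=(proj(n,np.array(X)@R.T+t+[b[0],b[1],0])+.5-[x0,y0])*f-.5
        cv2.polylines(im,[np.round(uv).astype(int).reshape(-1,1,2)],cl,c)
    for y in(.045,-.045):
        for s in(-1,1):
            x1,x2=sorted((s*.0035,s*.0135))
            dr([[xr+a,y+.0005+c,.051] for a,c in((x1,-.006),(x1,.006),(x2,.006),(x2,-.006))],Rz(5.36),[.6203,.1691,0],(0,255,0),True)
    for e in(-.005,.005):
        dr([[e,-.064,0],[e,.068,0]],Rz(yaw+90),[tx,ty,az],(255,0,255),False)
    dr([[s*.01,t*.022,.014] for s,t in((-1,-1),(-1,1),(1,1),(1,-1))],Rz(yaw+90),[tx,ty,az],(255,0,255),True)
    cv2.imwrite(f"pics/{n}_{k}_ov{len(sys.argv)}_{int(xr*1e4)}.png",im)
E
python3 ov.py h1 .0493 .6700 .1737 -84.75 .0693; ls pics
```

```text
a2.png
a3.png
b2.png
b3.png
rail_side.png
rail_top.png
side0.png
side_h1.png
side_h1_ov7_492.png
side_m.png
top0.png
top_h1.png
top_h1_ov7_492.png
top_m.png
```

View pics/top_h1_ov7_492.png

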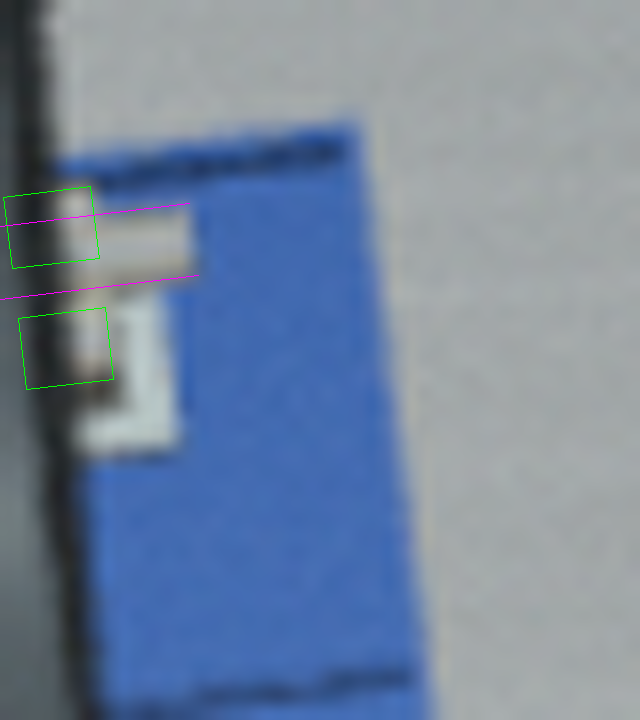

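View pics/side_h1_ov7_492.png

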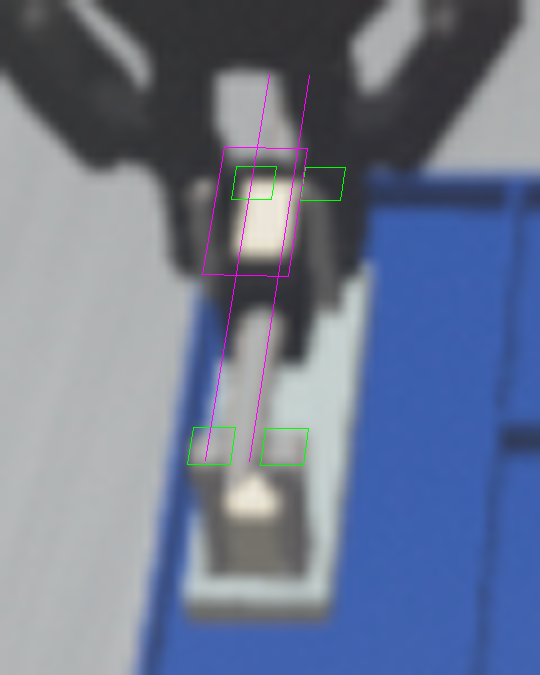

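Emit:
play_rows:
  motion:
    - [1, 0, 0.006, 0, 0, 0, 0]
    - [1, 0, 0.006, 0.001, 0, 0, 0]
    - [1, 0, 0, 0, 0, 0, 0]
    - [1, 0, 0, 0, 0, 0, 0]

```text
time_s: 27.62
tool_pos: [0.6709, 0.1741, 0.1219]
tcp_rot: [-90.0, -0.0, -84.7]
ft_force: [0.6, 0.7, -0.8]
width: 0.0187
```

```bash
python3 look.py h2; python3 ov.py h2 .0493 .6706 .174 -84.75 .0575
```

```text
[0.67094302 0.17403465 0.12204016] [-8.99837005e+01  6.41618841e-04 -8.47270332e+01] [-0.04757571 -0.37536477 -1.37153896] 0.018842771689929903 27.725
```

View pics/top_h2_ov7_492.png

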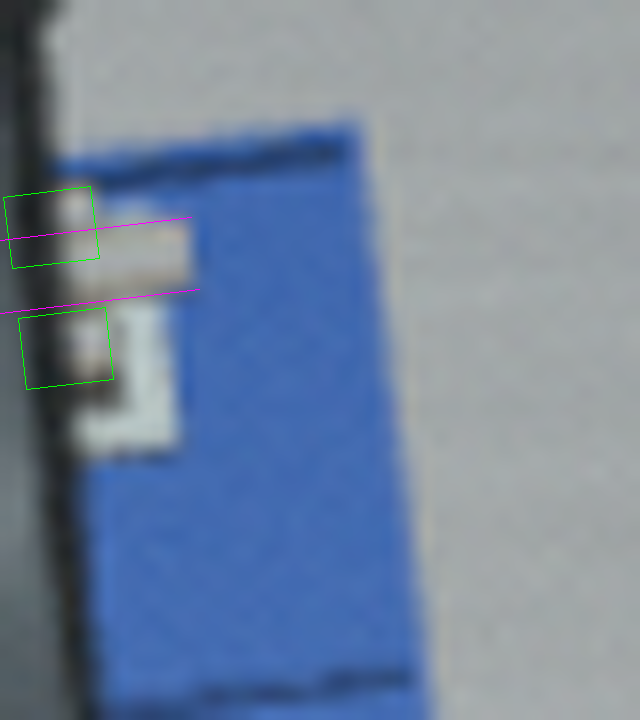

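View pics/side_h2.png

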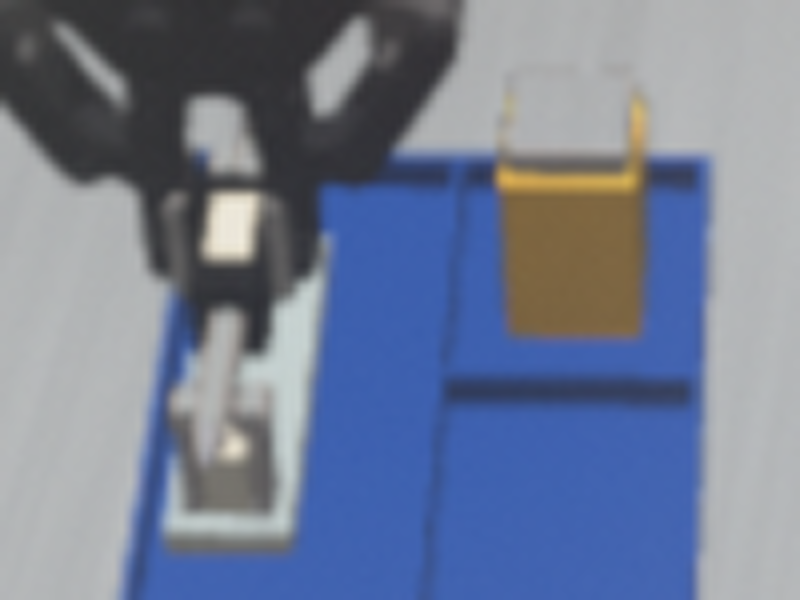

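View pics/side_h2_ov7_492.png

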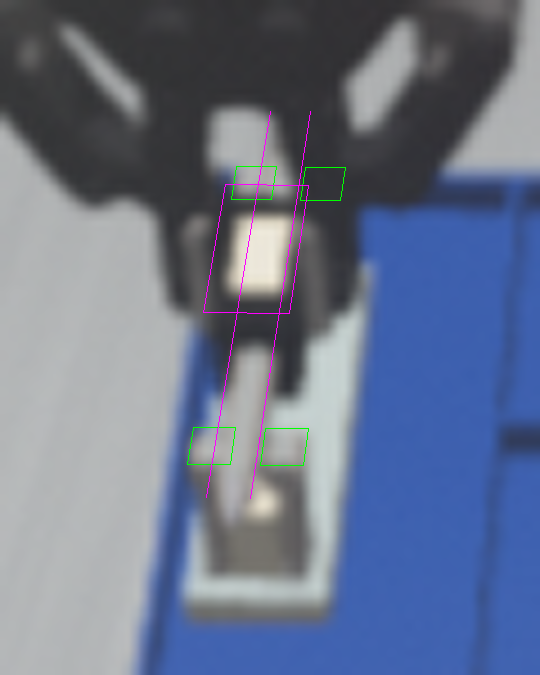

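Emit:
play_rows:
  motion:
    - [1, 0, 0.002, -0.0007, 0, 0, 0]
    - [1, 0, 0.003, 0, 0, 0, 0]
    - [1, 0, 0, 0, 0, 0, 0]
  newtons: 100

```text
time_s: 28.1
tool_pos: [0.6708, 0.174, 0.1172]
tcp_rot: [-89.9, -0.0, -84.7]
ft_force: [1.3, -0.4, 0.1]
width: 0.0178
```

Emit:
play_rows:
  motion:
    - [1, 0, 0.001, 0, 0, 0, 0]
    - [1, 0, 0.001, 0, 0, 0, 0]
    - [1, 0, 0, 0, 0, 0, 0]

```text
time_s: 28.48
tool_pos: [0.6709, 0.174, 0.1168]
tcp_rot: [-89.9, -0.0, -84.7]
ft_force: [-1.2, -0.4, 7.6]
width: 0.0179
```

Emit:
play_rows:
  motion:
    - [1, 0, 0.001, 0, 0, 0, 0]
    - [1, 0, 0.0005, 0, 0, 0, 0]
    - [1, 0, 0, 0, 0, 0, 0]

```text
time_s: 28.85
tool_pos: [0.671, 0.174, 0.1163]
tcp_rot: [-89.8, -0.0, -84.7]
ft_force: [-1.3, -0.2, 12.5]
width: 0.0181
```

Emit:
play_rows:
  motion:
    - [1, 0, 0.001, 0, 0, 0, 0]
    - [1, 0, 0.001, 0, 0, 0, 0]
    - [1, 0, 0, 0, 0, 0, 0]

```text
time_s: 29.22
tool_pos: [0.6712, 0.1741, 0.1144]
tcp_rot: [-89.8, -0.0, -84.7]
ft_force: [-1.0, 0.2, 9.3]
width: 0.0179
```

Emit:
play_rows:
  motion:
    - [1, 0, 0.002, 0, 0, 0, 0]
    - [1, 0, 0.002, 0, 0, 0, 0]
    - [1, 0, 0.002, 0, 0, 0, 0]
    - [1, 0, 0, 0, 0, 0, 0]

```text
time_s: 29.72
tool_pos: [0.6706, 0.174, 0.1059]
tcp_rot: [-89.9, 0.0, -84.7]
ft_force: [0.5, -0.5, 6.2]
width: 0.0182
```

Emit:
play_rows:
  motion:
    - [1, 0, 0.001, 0, 0, 0, 0]
    - [1, 0, 0.001, 0, 0, 0, 0]
    - [1, 0, 0, 0, 0, 0, 0]

```text
time_s: 30.1
tool_pos: [0.6706, 0.174, 0.1058]
tcp_rot: [-89.9, -0.0, -84.7]
ft_force: [-1.9, -0.5, 13.4]
width: 0.0181
```

Emit:
play_rows:
  motion:
    - [1, 0, 0.0015, 0, 0, 0, 0]
    - [1, 0, 0, 0, 0, 0, 0]

```text
time_s: 30.35
tool_pos: [0.6707, 0.174, 0.1057]
tcp_rot: [-89.9, -0.0, -84.7]
ft_force: [-3.3, -0.7, 20.9]
width: 0.0175
```

Emit:
play_rows:
  motion:
    - [1, 0, -0.0015, 0, 0, 0, 0]
    - [1, 0, -0.001, 0, 0, 0, 0]
    - [0.4, 0, 0, 0, 0, 0, 0]
    - [0.2, 0, 0, 0, 0, 0, 0]
    - [0, 0, 0, 0, 0, 0, 0]

```text
time_s: 30.98
tool_pos: [0.6696, 0.1738, 0.1035]
tcp_rot: [-90.1, 0.0, -84.7]
ft_force: [-0.3, 0.5, -0.2]
width: 0.0427
```

Emit:
play_rows:
  motion:
    - [0, 0, 0, 0, 0, 0, 0]
    - [0, 0, -0.01, 0, 0, 0, 0]
    - [0, 0, -0.03, 0, 0, 0, 0]
    - [0, 0, -0.045, 0, 0, 0, 0]
    - [0, 0, -0.05, 0, 0, 0, 0]

```text
time_s: 31.6
tool_pos: [0.6698, 0.1739, 0.2408]
tcp_rot: [-90.1, 0.0, -84.7]
ft_force: [0.7, 0.1, 0.2]
width: 0.0426
```

Emit:
play_rows:
  motion:
    - [0, 0.04, 0, -0.04, 0, 0, 0]
    - [0, 0.04, 0, -0.04, 0, 0, 0]
    - [0, 0.04, 0, -0.04, 0, 0, 0]
    - [0, 0.04, 0, -0.04, 0, 0, 0]
    - [0, 0, 0, -0.04, 0, 0, 0]

```text
time_s: 32.22
tool_pos: [0.4854, -0.0063, 0.2404]
tcp_rot: [-89.8, -0.1, -84.9]
ft_force: [0.9, -0.2, 1.0]
width: 0.0427
```

```bash
python3 look.py h3
python3 - <<'E'
from h import *
o=np.load("look_h3.npz")
for n in o: cv2.imwrite(f"pics/full_{n}.png",o[n][:,:,::-1])
for q,p,z in(("tin_mid",(.5866,.1223,5.4),.004),("jar_mid",(.5633,-.2115,0),.004),("tub_mid",(.57,-.125,0),.004),("probe_mid",(.67,.174,5.4),.026),("spare_mid",(.443,.003,0),0)):
  for n in("side","top"):
    t=arm.trace(n,q)
    if t: r=fit({n:t[0]["region"].astype(float)},MODELS[q],p,q in("tin_mid","probe_mid"),z);print(q,n,r[0].round(4),round(r[1],3),round(t[0]["conf"],2))
E
```

```text
[ 0.4807501  -0.00389663  0.23963428] [-90.33926537   0.10692399 -84.8654385 ] [-0.14531526  0.43893773 -0.81123883] 0.042456007944094584 32.325
tin_mid side [0.5871 0.1241 5.9477] 0.066 0.73
tin_mid top [0.5856 0.1219 9.8882] 0.168 0.72
jar_mid side [ 0.5645 -0.2181  1.7453] 0.575 0.54
jar_mid top [ 0.5617 -0.2081  0.4542] 0.153 0.55
tub_mid side [ 0.5702 -0.1235  0.8548] 0.082 0.57
tub_mid top [ 0.5698 -0.1228  1.0355] 0.22 0.89
probe_mid side [0.6716 0.1719 6.4084] 0.37 0.53
probe_mid top [0.6686 0.1737 5.7206] 0.266 0.56
spare_mid side [0.4436 0.0034 1.2699] 0.052 0.92
spare_mid top [ 0.4382  0.0104 -0.9031] 0.519 0.56
```

View pics/full_top.png

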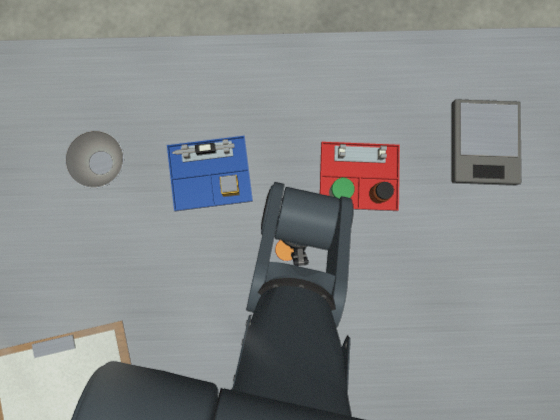

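View pics/full_side.png

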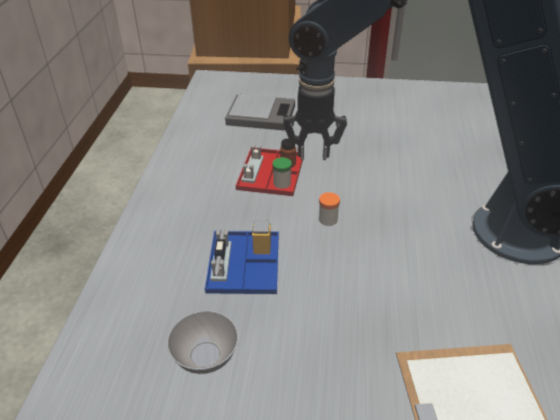

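View pics/side_h3.png

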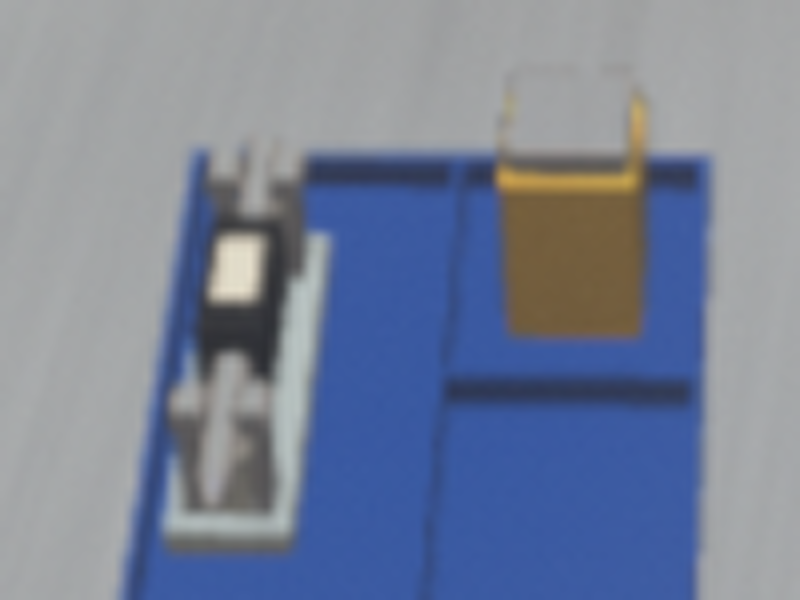

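View pics/top_h3.png

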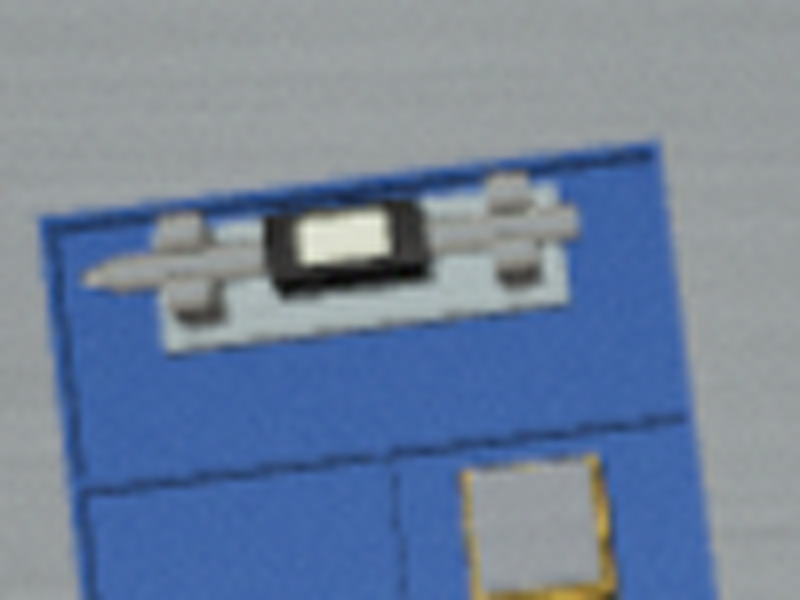

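Emit:
play_rows:
  motion:
    - [0, 0, -0.03, 0, 0, 0, 0]
    - [0, 0, 0, 0, 0, 0, 0]
    - [0, 0, 0, 0, 0, 0, 0]

```text
time_s: 33.2
tool_pos: [0.4855, -0.0036, 0.269]
tcp_rot: [-90.0, 0.0, -84.7]
ft_force: [0.1, -0.1, -0.7]
width: 0.043
```

Run:
```python
from plant import arm
print(arm.close_job())
```

```text
the job is handed in; nothing more can be done
None
```

Both kits are made up, and I handed the job in at about 33 s of the 83 s allowed. I placed the things in this order:
1. **Brown jar:** in the red tray's -y compartment.
2. **Green-lidded tub:** in the red tray's +y compartment.
3. **Yellow tin:** in the blue tray's -y compartment.
4. **Probe rod:** pressed into the blue tray's two clips.

**Rod:** it touched the lips with its axis at about 51 mm and gave way at about 12 N. It then stopped at about 40 mm and moved no further under a 21 N press. The last top picture shows it between the posts of both clips, with the grip block centred between the clips to within about 1 mm.

**Jar, tub and tin:** each was let go only after it touched its compartment's floor, at 6–8 N. In the last pictures they stand upright. The tub and tin were found within about 2 mm of where I put them. The bowl and the orange-lidded tub are where they were, and the arm was clear of everything.

**Checks that disagreed:**
- The last automatic fits were poor for the jar from the side and the orange-lidded tub from above, because other things partly hid them. For those two I went by the other camera and by eye.
- The side and top cameras differed by 1–3 mm in x throughout, so I used fits from both together. I set the rod over the clips by comparing the two directly in the pictures.
- The last fits of the clipped rod were also loose, and I judged it by the pictures and the press force instead.

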